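# Seat a temperature probe in the still kettle's thermowell

## Task

Take the steel temperature probe by the middle of its stem and start it well into the thermowell on the side of the still kettle, 5 cm or more; then regrip it further back, towards its head, and slide it in until you feel its sprung nose meet the bottom. Press on only a few millimetres more, so that the spring stays about half compressed and keeps the nose against the bottom, without jamming or ramming it; let go, and leave the other things on the bench alone.

Things in the scene. Friction and masses are not known exactly. Their poses are not given: they have to be found in the camera images.
- probe_mid (a point): Middle of the stem of the temperature probe, on its axis; x axis along the stem towards the copper nose. Round steel stem 10 mm thick; nose end 130 mm ahead of this point; head 20 mm thick from 130 to 152 mm behind it, then a 12 mm plug to 165 mm. Take it here first; it lies level in the rest, about 41 mm above the bench.
- probe: The loose probe, same point and axes as probe_mid, 0.13 to 0.21 kg. Its rounded copper nose, 8 mm thick, is sprung: it gives up to 8 mm back into the stem, against 1 N at first and about 10 N when fully in; beyond that it is solid. Let go half-way in, its tail sags some 3 degrees; pushed on askew it wedges in the bore, so bring it level again.
- thermowell: Well on the kettle's side, origin at the centre of its mouth, 100 mm above the bench, x axis level, into the bore. Funnel 22 mm wide narrowing in 6 mm to a 13 mm bore; rubber lips 18 mm in drag on the stem with 3 to 12 N (17 N as it enters) and hold it. The bottom cannot be seen: 160 to 190 mm from the mouth, different each time. Brass nut 39 mm across.
- kettle: Steel still kettle, fixed, 240 mm across, lid 220 mm high with a glass still head to 315 mm; origin at the centre of its foot; the well's mouth lies 180 mm out from its axis, 60 mm clear of its wall. It carries the bottom of the well. x axis as the thermowell's.
- rest: White rest on the bench, fixed, 200 x 160 mm; x axis along the stems. Two notched plates, 8 mm thick and 50 mm high, stand 75 mm ahead of and behind its origin (underside centre). The stems lie in open notches 14 mm wide: the probe at y = -40 mm, a glass thermometer at y = +40 mm.
- glass_thermometer: Thin glass thermometer with a yellow scale lying in the other notches of the rest, 80 mm beside the probe; 8 mm thick, 250 mm long, origin at its middle. Leave it alone.
- flask: Conical glass flask, 84 mm across and 142 mm high, standing on the bench; origin under its centre. Leave it alone.
- spanner: Steel spanner, 190 mm long, lying flat on the bench. Leave it alone.
- cork_ring: Cork ring, 110 mm across, 30 mm high, lying on the bench. Leave it alone.

How it is judged:
By the outcome, as a careful person would: the job done as asked, in the order asked, and still so for the second after the job is handed in, with the robot touching nothing.
It also fails if it takes over 72 s, if anything falls off the work surface, if the arm or the gripper's body presses on something with over 40 N, if the wrist force passes 120 N, or if a joint passes its speed limit or range.

## Robot

A 6-joint arm with a two-finger parallel gripper is mounted at the origin on the work surface. World frame = base frame: x ahead of the robot, y to its left, z up, the work surface at z = 0. Lengths are in m, angles in rad, forces in N, time in s.
With the tool pointing down it reaches from about 0.375 to 0.9 m from the base axis. Payload 3.1 kg.
Tool frame: the origin (TCP) lies at the very end of the fingers, on their centre line; the grasp point (between the pads) lies 19 mm behind it (bot.tcp_to_grasp is the distance from the TCP to the grasp point, in m); z points along the fingers, y is the line along which they close (so a half turn about z gives the same grasp; the last joint's range is limited). The gripper opens to 87 mm and grips with 3 to 60 N. Pads are 19 mm wide; open, the fingers measure 117 mm over their backs; the gripper's body (75 mm by 190 mm) begins 51 mm behind the grasp point.
Start: joints at [-1.45, 0.527, 1.433, -0, 1.181, -0.178], TCP at [0.184, -0.597, 0.223] pointing down, gripper open.
Joint ranges: [-3.08, 3.08], [-0.75, 2.2], [0.22, 2.44], [-1.43, 4.57], [0, 2.65], [-2.85, 2.85]. Speed limits (rad/s): [2.79, 2.79, 3.14, 3.14, 3.14, 3.14].

## Interface

Orientations are given as a 3x3 rotation matrix whose columns are the frame's x, y, z axes.
In Python, from plant import bot, imaging, nets gives the robot as it stands.
- The arm moves only by the shell command python3 -m crank 'ROWS' [OPENING]. ROWS is JSON, a list of rows, each a list of 6 numbers: the shift along the tool's x, y, z in cm, then the turn, a rotation vector about the tool's x, y, z in degrees. A call has 1 to 5 rows; each row shifts and turns the commanded pose from where the row before left it, along the tool's axes as they then stand; what a row does not reach is not made up. A row lasts 1/12 s, in which the tool goes at most 41.7 mm and 7.16 degrees, less where a joint would pass 70% of its speed; a pose out of reach is approached as far as the arm can. A call with a gripper value outside its range is refused whole. OPENING is the opening, from 0 (shut) to 1 (fully open), set as the call begins (- or left out, the last holds). The fingers move at their own pace and stop on an object; the grip force is fixed at half the most. Time passes only in rows, so rows that do not move let the fingers close. It gives the time, the measured TCP pose, the force, the opening and the grip force at its end, in the units of the state.
- bot.get_state(): the state, without advancing time (a new reading comes with each control period).
- imaging.snapshot(name): name is "scene" or "side" or "wrist"; returns the picture (400x640x3 uint8, red, green, blue); there is no depth.
- imaging.camera_info(name): a dict with "fx", "fy", "cx", "cy" (pixels), "R" (3x3) and "t" (3): a world point X has camera coordinates R X + t. Camera axes: x right, y down, z forward; pixel columns grow to the right and rows downward; lengths in m; the calibration is good to about 2 mm. A picture is of the moment at which its call begins: read the wrist's pose just before it. camera_info takes no time and is no camera call; for the wrist camera it gives the pose at the moment of the call.
- bot.finish_job(): hands the job in; it is judged then, once.
Trained networks look in the newest picture that a camera, given by its name, has taken for a name from the list of things; names that differ only in an ending like _2 or _b are one class to them, and where a whole thing is asked for, a point or a joint stands for the part that bears it (a point fixed in the world has none). Each returns a list of dicts, best first, with "conf" (0 to 1); they miss things now and then, are a little off and sometimes report something else, mostly with a low value. They report only what shows in the picture. A call takes as long as a camera call.
- nets.cut_out(target, camera): "mask" (400x640 bool, what is visible of it) and "bbox" ([left, top, width, height] in pixels, round what is visible of it).
The state is a dict: "time": time; "joint_positions": joint angles; "dq": joint speeds; "joint_torque": joint torques, N m; "tool_pos": TCP position; "ee_rot": TCP orientation; "wrist_force": force on the tool from outside, world axes, zero at the start; "moment": the same for the moment, N m; "grip_width": finger opening in m; "grasp_force": force on a finger pad.
Only numpy, scipy, OpenCV 4.12 (cv2) and the standard library are available. Lean on these libraries where they do the work, as an engineer would, in place of code of your own. Each camera call takes 0.05 s, during which the arm holds its last target. There are 200 camera calls.

## Working session

There is one attempt and no reset: what is moved stays moved. The work goes in short steps, Python scripts to look and compute and a shell command to move; the robot and the scene stay as the last step left them, time stands still between calls to the robot, and variables do not carry over. Pictures are saved under pics/ and viewed, at most 10 in all, crops included, and the job is handed in when it is done.

```bash
mkdir -p pics; ls
python3 - <<'E'
from plant import bot, imaging, nets
import cv2,numpy as np
s=bot.get_state();print(s['time'],s['tool_pos'],s['ee_rot'],s['grip_width'],bot.tcp_to_grasp)
for c in ("scene","side"):
    im=imaging.snapshot(c);cv2.imwrite(f'pics/{c}0.png',im[:,:,::-1]);i=imaging.camera_info(c)
    print(c,{k:np.round(v,4).tolist() for k,v in i.items() if k in('fx','cx','cy','R','t')})
    for t in ("probe","thermowell","rest","kettle","glass_thermometer"):
        for d in nets.cut_out(t,c)[:2]: print(t,round(d['conf'],2),d['bbox'])
E
```

```text
pics
0.0 [ 0.18392732 -0.59656309  0.22157228] [[ 9.55684514e-01  2.94392643e-01 -2.84363072e-04]
 [ 2.94392562e-01 -9.55682182e-01  2.14181089e-03]
 [ 3.58772647e-04 -2.13060987e-03 -9.99997666e-01]] 0.0868023839194491 0.0187
scene {'fx': 378.3693, 'cx': 318.6976, 'cy': 200.7087, 'R': [[0.1593, 0.9871, -0.0135], [0.6555, -0.116, -0.7462], [-0.7382, 0.1101, -0.6656]], 't': [-0.0763, -0.2784, 1.6159]}
probe 0.64 [234.5, 252.0, 31.7, 52.8]
probe 0.57 [209.1, 202.1, 88.4, 39.8]
thermowell 0.47 [390.6, 180.1, 13.7, 11.4]
rest 0.7 [221.1, 191.5, 77.9, 55.8]
kettle 0.77 [394.9, 127.1, 109.7, 112.1]
glass_thermometer 0.47 [214.6, 219.1, 12.1, 2.3]
side {'fx': 511.3253, 'cx': 309.31, 'cy': 193.9782, 'R': [[-0.738, -0.6748, 0.0049], [-0.4964, 0.5379, -0.6814], [0.4572, -0.5053, -0.7319]], 't': [0.3513, 0.325, 1.5141]}
probe 0.66 [326.8, 143.9, 22.7, 43.3]
thermowell 0.29 [288.1, 115.1, 20.6, 39.1]
rest 0.74 [314.2, 160.9, 53.7, 49.7]
kettle 0.84 [143.7, 202.2, 110.3, 113.8]
kettle 0.66 [251.8, 300.3, 65.4, 8.9]
glass_thermometer 0.59 [344.1, 157.5, 24.2, 46.7]
```

View pics/scene0.png

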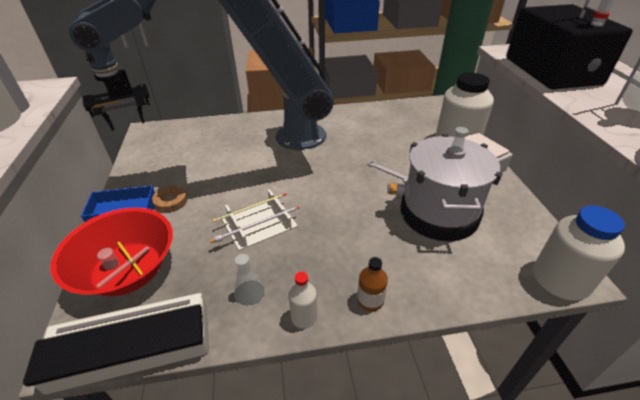

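View pics/side0.png

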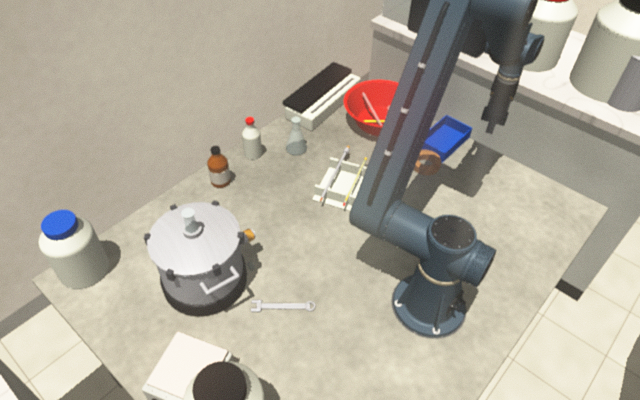

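The scene view shows the rest near (258,220), with the probe running from (212,240) to (298,208) and the thermometer behind it. The well's nut is at (393,188). In the side view the rest is near (342,183) and the nut at (249,234). I'll zoom in on both.

Run:
```python
import cv2,numpy as np
a=cv2.imread('pics/scene0.png');b=cv2.imread('pics/side0.png')
r=lambda im,x,y,w,h:cv2.resize(im[y:y+h,x:x+w],(400,300),interpolation=cv2.INTER_CUBIC)
cv2.imwrite('pics/z1.png',np.vstack([np.hstack([r(a,205,180,100,75),r(a,360,155,80,60)]),np.hstack([r(b,300,140,100,75),r(b,220,205,80,60)])]))
```

```text
(no output)
```

View pics/z1.png

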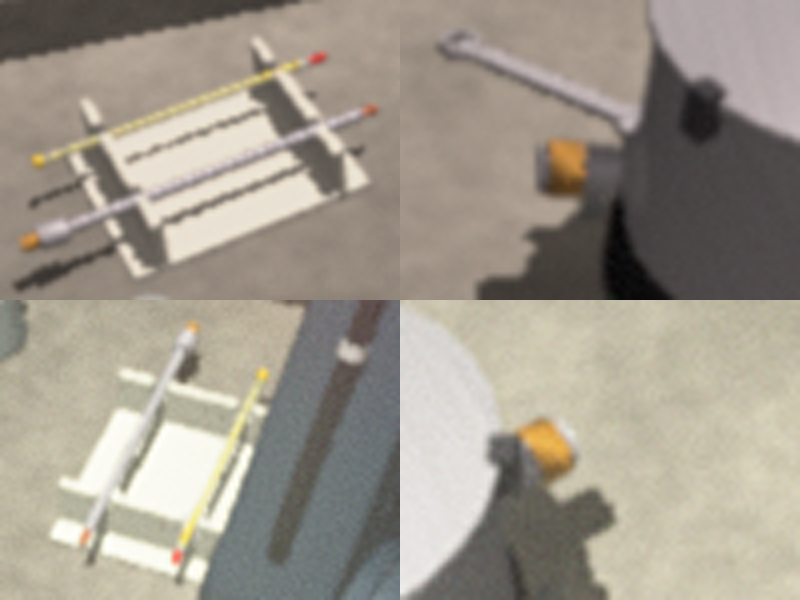

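The crops show these ends:

| Point | Scene pixel | Side pixel |
|---|---|---|
| Probe tail | (210.5,240.5) | (348,146.5) |
| Probe nose | (299.5,207.5) | (321,200) |
| Well mouth | about (388.3,188.4) | (254.3,233) |

```bash
cat > h.py <<'E'
from plant import bot, imaging, nets
import cv2,numpy as np
np.set_printoptions(precision=4,suppress=True)
def P(i): return np.array([[i['fx'],0,i['cx']],[0,i['fy'],i['cy']],[0,0,1]])@np.c_[i['R'],i['t']]
def proj(i,X): 
    p=P(i)@np.r_[X,1]; return p[:2]/p[2]
def tri(obs): # [(info,(u,v))]
    A=[]
    for i,(u,v) in obs:
        p=P(i);A+= [u*p[2]-p[0],v*p[2]-p[1]]
    A=np.array(A); return np.linalg.lstsq(A[:,:3],-A[:,3],rcond=None)[0]
def onz(i,uv,z):
    d=np.linalg.inv(np.array(i['R']))@np.array([(uv[0]-i['cx'])/i['fx'],(uv[1]-i['cy'])/i['fy'],1]);c=-np.array(i['R']).T@i['t']
    return c+d*(z-c[2])/d[2]
E
python3 - <<'E'
from h import *
a=imaging.camera_info('scene');b=imaging.camera_info('side')
for n,u,v,z in (('tail',(210.5,240.5),(348,146.5),.041),('nose',(299.5,207.5),(321,200),.041),('mouth',(388.3,188.4),(254.3,233),.1)):
    print(n,tri([(a,u),(b,v)]),onz(a,u,z),onz(b,v,z))
for c,i in(('scene',a),('side',b)):
    imaging.snapshot(c)
    for t in('kettle',):
        d=nets.cut_out(t,c)[0];print(c,d['bbox'])
w=imaging.camera_info('wrist');print(w['fx'],w['cx'],w['cy'],w['R'],w['t'])
s=bot.get_state();R=s['ee_rot'];c=-np.array(w['R']).T@w['t'];print('cam in tool',R.T@(c-s['tool_pos']), np.array(w['R'])@R)
E
```

```text
tail [ 0.5901 -0.3405  0.0409] [ 0.5901 -0.3405  0.041 ] [ 0.59   -0.3403  0.041 ]
nose [ 0.4865 -0.0674  0.0376] [ 0.4934 -0.0643  0.041 ] [ 0.4841 -0.0675  0.041 ]
mouth [0.5118 0.215  0.0971] [0.5179 0.217  0.1   ] [0.509  0.2142 0.1   ]
scene [396.3, 125.3, 106.9, 116.6]
side [145.5, 203.2, 108.7, 111.9]
276.0700325032746 320.70978530034995 200.32520600867727 [[ 0.2947 -0.9556  0.0002]
 [-0.9202 -0.2838  0.2698]
 [-0.2577 -0.0797 -0.9629]] [-0.6242 -0.0329  0.3893]
cam in tool [ 0.0735 -0.0009 -0.1614] [[ 0.0004  1.     -0.0002]
 [-0.9629  0.0003 -0.2698]
 [-0.2698  0.0003  0.9629]]
```

Run:
```python
from h import *
a=imaging.camera_info('scene');b=imaging.camera_info('side')
from scipy.optimize import minimize
print('flask',onz(a,(250,298),0),onz(b,(297,152),0))
# kettle: fit cylinder bbox (r .12, z 0..0.22) roughly by lid edges
ma={c:nets.cut_out('kettle',c)[0]['mask'] for c in('scene','side')}
for c,m in ma.items():
    cv2.imwrite(f'pics/m_{c}.png',m*255)
th=np.linspace(0,2*np.pi,60)
def sil(i,x,y):
    pts=np.array([proj(i,(x+.12*np.cos(t),y+.12*np.sin(t),z)) for t in th for z in(0.03,.21)],np.float32)
    m=np.zeros((400,640),np.uint8);cv2.fillConvexPoly(m,cv2.convexHull(pts).astype(np.int32),1);return m>0
def cost(p): return -sum((sil(i,*p)&m).sum()/(sil(i,*p)|m).sum() for i,m in((a,ma['scene']),(b,ma['side'])))
best=min(((cost((x,y)),x,y) for x in np.arange(.4,.75,.01) for y in np.arange(.25,.5,.01)));print(best)
```

```text
flask [ 0.7808 -0.2352  0.    ] [ 0.7413 -0.22    0.    ]
(np.float64(-1.7076353173596814), np.float64(0.5600000000000002), np.float64(0.3900000000000001))[ WARN:0@0.238] global loadsave.cpp:1063 imwrite_ Unsupported depth image for selected encoder is fallbacked to CV_8U.
```

```bash
R='[[0,0,0,0,0,-7.1],[0,0,0,0,0,-7.1],[0,0,0,0,0,-7.1],[0,0,0,0,0,-7.1],[0,0,0,0,0,-7.1]]' ; python3 -m crank '[[0,0,0,0,0,-7],[0,0,0,0,0,-7],[0,0,0,0,0,-7],[0,0,0,0,0,-7],[0,0,0,0,0,-7]]' 1
python3 -m crank '[[0,0,0,0,0,-7],[0,0,0,0,0,-7],[0,0,0,0,0,-7],[0,0,0,0,0,-7],[0,0,0,0,0,-2]]'
python3 -m crank '[[1.6,3.2,0,0,0,-7],[1.6,3.2,0,0,0,-7],[1.6,3.2,0,0,0,-7],[1.6,3.2,0,0,0,-7],[0,0,0,0,0,0]]'
python3 - <<'E'
from h import *
s=bot.get_state();R=s['ee_rot'];print(s['joint_positions'],s['tool_pos'],R[:,0]);print((R.T@(np.array([.533,-.186,.21])-s['tool_pos']))*100)
print(np.degrees(np.arctan2(R[1,0],R[0,0])))
E
```

```text
time: 1.32
tool_pos: [0.184, -0.5973, 0.2226]
ee_rot: [[0.609, 0.793, 0.0], [0.793, -0.609, -0.0], [0.0, 0.0, -1.0]]
wrist_force: [0.7, 0.4, -0.8]
grip_width: 0.087
grasp_force: 0.0
time: 1.73
tool_pos: [0.184, -0.5973, 0.2226]
ee_rot: [[0.132, 0.991, -0.0], [0.991, -0.132, -0.0], [-0.0, -0.0, -1.0]]
wrist_force: [0.6, -0.7, -0.5]
grip_width: 0.0867
grasp_force: 0.0
time: 2.15
tool_pos: [0.3124, -0.5232, 0.2224]
ee_rot: [[-0.352, 0.936, 0.002], [0.936, 0.352, 0.004], [0.003, 0.003, -1.0]]
wrist_force: [-0.2, 0.9, -0.2]
grip_width: 0.0867
grasp_force: 0.0
[-1.2174  0.5075  1.4716  0.0036  1.1657 -1.5788] [ 0.3124 -0.5232  0.2224] [-0.3523  0.9359  0.0032]
[23.7807 32.52    1.4218]
110.62829999388406
```

```bash
python3 -m crank '[[2.4,3.2,0,0,0,0],[2.4,3.2,0,0,0,0],[2.4,3.2,0,0,0,0],[2.4,3.2,0,0,0,0],[2.4,3.2,0,0,0,0]]'
python3 -m crank '[[2.4,3.3,0.2,0,0,0],[2.4,3.3,0.2,0,0,0],[2.4,3.3,0.2,0,0,0],[2.4,3.3,0.2,0,0,0],[2.4,3.2,0.2,0,0,0]]'
python3 -m crank '[[0,0,0,0,0,0],[0,0,0,0,0,0]]'
python3 - <<'E'
from h import *
s=bot.get_state();R=s['ee_rot'];print(s['tool_pos'],R[:,0])
im=imaging.snapshot('wrist');i=imaging.camera_info('wrist');cv2.imwrite('pics/w1.png',im[:,:,::-1])
for n,x in(('mid',(.533,-.186,.041)),('tail',(.590,-.3405,.041)),('nose',(.487,-.067,.041))): print(n,proj(i,x))
for d in nets.cut_out('probe','wrist')[:2]: print(d['conf'],d['bbox'])
E
```

```text
time: 2.57
tool_pos: [0.4173, -0.3592, 0.2227]
ee_rot: [[-0.343, 0.94, 0.0], [0.94, 0.343, -0.0], [-0.0, 0.0, -1.0]]
wrist_force: [1.7, 0.0, -0.3]
grip_width: 0.0863
grasp_force: 0.0
time: 2.98
tool_pos: [0.5304, -0.1899, 0.2127]
ee_rot: [[-0.343, 0.939, 0.001], [0.939, 0.343, -0.001], [-0.001, 0.0, -1.0]]
wrist_force: [0.4, -0.2, 0.2]
grip_width: 0.0869
grasp_force: 0.0
time: 3.15
tool_pos: [0.5302, -0.1896, 0.2125]
ee_rot: [[-0.348, 0.938, -0.0], [0.938, 0.348, -0.0], [-0.0, -0.0, -1.0]]
wrist_force: [0.0, -0.7, -0.5]
grip_width: 0.0872
grasp_force: 0.0
[ 0.5302 -0.1896  0.2125] [-0.3478  0.9376 -0.0002]
mid [324.9643 182.9676]
tail [324.484  298.9329]
nose [323.6532  69.9203]
0.96 [317.7, 69.6, 15.5, 234.0]
```

View pics/w1.png

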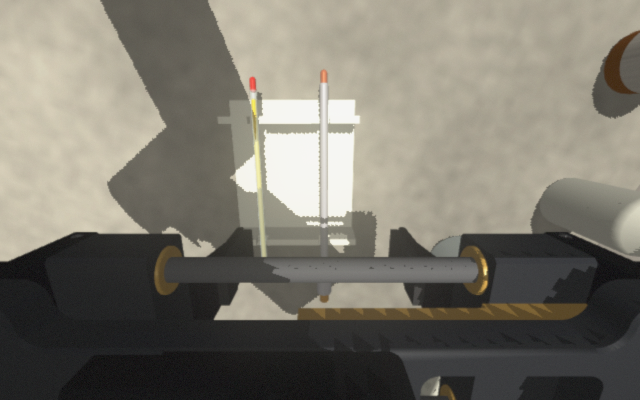

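The wrist view shows the stem along column 324, with its nose at row 69 and its tail at about row 302. The flask is on the right, clear of the gripper's body. Next I'll refine from the mask.

Run:
```python
from h import *
imaging.snapshot('wrist');i=imaging.camera_info('wrist');d=nets.cut_out('probe','wrist')[0];m=d['mask']
pts=[]
for r in list(range(85,235,5)):
    c=np.where(m[r])[0]
    if len(c): pts.append(onz(i,(c.mean()+.0,r),.041))
p=np.array(pts);mu=p.mean(0);v=np.linalg.svd(p-mu)[2][0];v*=np.sign(v[1]);print('dir',v,np.degrees(np.arctan2(v[1],v[0])))
ys=np.where(m)[0];nose=onz(i,(323.8,ys.min()),.041);tail=onz(i,(324,ys.max()+1),.041)
n=mu+v*((nose-mu)@v);t=mu+v*((tail-mu)@v);print(n,t,np.linalg.norm(n-t))
mid=n-v*.13;mid2=t+v*.165;print(mid,mid2)
mm=(mid+mid2)/2;s=bot.get_state();R=s['ee_rot'];print(R.T@(np.r_[mm[:2],.041-.0187]-s['tool_pos'])*100)
```

```text
Traceback (most recent call last):
IndexError: list index out of range
```

```bash
cat > fit.py <<'E'
from h import *
for _ in range(4):
    imaging.snapshot('wrist');i=imaging.camera_info('wrist');q=nets.cut_out('probe','wrist')
    if q and q[0]['conf']>.8: break
m=q[0]['mask'];print(q[0]['conf'],q[0]['bbox'])
pts=[]
for r in list(range(85,235,5)):
    c=np.where(m[r])[0]
    if len(c): pts.append(onz(i,(c.mean()+.0,r),.041))
p=np.array(pts);mu=p.mean(0);v=np.linalg.svd(p-mu)[2][0];v*=np.sign(v[1]);print('dir',v,np.degrees(np.arctan2(v[1],v[0])))
ys=np.where(m)[0];nose=onz(i,(323.8,ys.min()),.041);tail=onz(i,(324,ys.max()+1),.041)
n=mu+v*((nose-mu)@v);t=mu+v*((tail-mu)@v);print(n,t,np.linalg.norm(n-t))
mid=n-v*.13;mid2=t+v*.165;print(mid,mid2)
mm=(mid+mid2)/2;s=bot.get_state();R=s['ee_rot'];print(R.T@(np.r_[mm[:2],.041-.0187]-s['tool_pos'])*100)
E
python3 fit.py
```

```text
0.93 [322.0, 66.4, 12.9, 234.0]
dir [-0.3504  0.9366  0.    ] 110.513728199048
[ 0.4871 -0.0652  0.041 ] [ 0.5917 -0.3448  0.041 ] 0.2985740191618261
[ 0.5326 -0.1869  0.041 ] [ 0.5339 -0.1903  0.041 ]
[ 0.2261  0.5382 19.0341]
```

```bash
python3 -m crank '[[0.22,0.5,3.5,0,0,0],[0,0,3.5,0,0,0],[0,0,3.5,0,0,0],[0,0,3,0,0,0],[0,0,2,0,0,0]]'
python3 -m crank '[[0,0,1.5,0,0,0],[0,0,1,0,0,0],[0,0,0.8,0,0,0],[0,0,0.2,0,0,0],[0,0,0,0,0,0]]'
python3 -m crank '[[0,0,0,0,0,0],[0,0,0,0,0,0],[0,0,0,0,0,0],[0,0,0,0,0,0],[0,0,0,0,0,0]]' 0
python3 -m crank '[[0,0,0,0,0,0],[0,0,0,0,0,0],[0,0,0,0,0,0],[0,0,0,0,0,0],[0,0,0,0,0,0]]'
```

```text
time: 3.97
tool_pos: [0.5318, -0.1875, 0.0548]
ee_rot: [[-0.343, 0.939, -0.003], [0.939, 0.343, 0.002], [0.003, -0.002, -1.0]]
wrist_force: [1.4, 0.2, 0.3]
grip_width: 0.0866
grasp_force: 0.0
time: 4.38
tool_pos: [0.5335, -0.1879, 0.0226]
ee_rot: [[-0.344, 0.939, 0.0], [0.939, 0.344, -0.0], [-0.0, 0.0, -1.0]]
wrist_force: [0.5, 0.4, 0.1]
grip_width: 0.0871
grasp_force: 0.0
time: 4.8
tool_pos: [0.5337, -0.1876, 0.0231]
ee_rot: [[-0.344, 0.939, 0.001], [0.939, 0.344, -0.001], [-0.001, 0.001, -1.0]]
wrist_force: [0.7, 0.3, -0.2]
grip_width: 0.0615
grasp_force: 0.0
time: 5.22
tool_pos: [0.5334, -0.1875, 0.0225]
ee_rot: [[-0.344, 0.939, -0.0], [0.939, 0.344, 0.0], [0.0, -0.0, -1.0]]
wrist_force: [0.9, 0.7, -0.2]
grip_width: 0.0284
grasp_force: 0.0
```

```bash
python3 -m crank '[[0,0,0,0,0,0],[0,0,0,0,0,0],[0,0,0,0,0,0],[0,0,0,0,0,0],[0,0,0,0,0,0]]'
python3 -m crank '[[0,0,-1,0,0,0],[0,0,-2,0,0,0],[0,0,-3,0,0,0],[0,0,-3,0,0,0],[0,0,-3,0,0,0]]'
python3 -m crank '[[0,0,0,0,0,0],[0,0,0,0,0,0]]'
```

```text
time: 5.63
tool_pos: [0.5334, -0.1875, 0.0225]
ee_rot: [[-0.344, 0.939, -0.0], [0.939, 0.344, 0.0], [0.0, -0.0, -1.0]]
wrist_force: [1.1, 0.4, -0.0]
grip_width: 0.0088
grasp_force: 30.0
time: 6.05
tool_pos: [0.5327, -0.1871, 0.1439]
ee_rot: [[-0.344, 0.939, -0.001], [0.939, 0.344, 0.001], [0.001, -0.001, -1.0]]
wrist_force: [0.2, 0.0, -1.5]
grip_width: 0.0091
grasp_force: 30.0
time: 6.22
tool_pos: [0.5344, -0.1881, 0.1448]
ee_rot: [[-0.344, 0.939, 0.004], [0.939, 0.344, -0.002], [-0.003, 0.003, -1.0]]
wrist_force: [0.3, -0.3, -1.4]
grip_width: 0.0088
grasp_force: 30.0
```

```bash
python3 -m crank '[[0,0,0,0,0,7],[0,0,0,0,0,7],[0,0,0,0,0,7],[0,0,0,0,0,7],[0,0,0,0,0,7]]'
python3 -m crank '[[2.4,-1.5,0,0,0,0],[2.4,-1.5,0,0,0,0],[2.4,-1.6,0,0,0,0],[2.4,-1.6,0,0,0,0],[2.4,-1.6,0,0,0,0]]'
python3 -m crank '[[2.4,-1.6,0,0,0,0],[2.4,-1.6,0,0,0,0],[2.4,-1.5,2,0,0,0],[0,0,2,0,0,0],[0,0,0,0,0,0]]'
cat > w2.py <<'E'
from h import *
import sys
s=bot.get_state();R=s['ee_rot'];print(s['time'],s['tool_pos'],R[:,0])
im=imaging.snapshot('wrist');i=imaging.camera_info('wrist');cv2.imwrite(f'pics/{sys.argv[1]}.png',im[:,:,::-1])
np.savez(sys.argv[1],P=P(i),pos=s['tool_pos'],R=R)
g=s['tool_pos']-R[:,2]*.0187
print('grasp',g,'nose px',proj(i,g+R[:,0]*.13),'mouth px',proj(i,(.512,.2145,.1)))
for t in('thermowell','probe'):
    for d in nets.cut_out(t,'wrist')[:2]: print(t,d['conf'],d['bbox'])
E
python3 w2.py w2
```

```text
time: 6.63
tool_pos: [0.5319, -0.1867, 0.1407]
ee_rot: [[0.263, 0.965, -0.004], [0.965, -0.263, 0.002], [0.001, -0.004, -1.0]]
wrist_force: [-0.4, -0.4, -0.9]
grip_width: 0.0089
grasp_force: 30.0
time: 7.05
tool_pos: [0.4867, -0.05, 0.141]
ee_rot: [[0.258, 0.966, -0.004], [0.966, -0.258, 0.002], [0.0, -0.004, -1.0]]
wrist_force: [0.7, -0.1, -1.1]
grip_width: 0.0089
grasp_force: 30.0
time: 7.47
tool_pos: [0.4574, 0.0321, 0.0992]
ee_rot: [[0.254, 0.967, -0.01], [0.967, -0.254, 0.002], [-0.001, -0.01, -1.0]]
wrist_force: [0.3, 0.3, -1.4]
grip_width: 0.0088
grasp_force: 30.0
7.4667 [0.4574 0.0321 0.0992] [ 0.2541  0.9672 -0.0008]
grasp [0.4576 0.0321 0.1179] nose px [317.4594  -7.515 ] mouth px [ 331.5324 -145.6319]
thermowell 0.34 [436.4, 380.3, 58.1, 18.6]
probe 0.67 [310.1, 0.2, 19.9, 308.5]
```

View pics/w2.png

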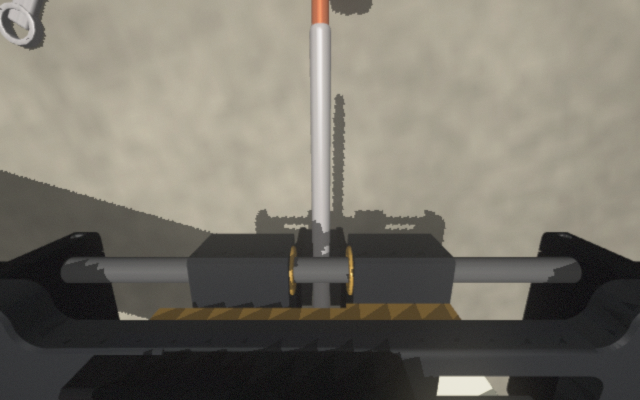

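The wrist view shows the held stem along column 320, with the copper nose leaving the top edge, so the well is out of view. I'll compare nose and mouth in the fixed cameras instead.

Run:
```python
from h import *
s=bot.get_state();R=s['ee_rot'];g=s['tool_pos']-R[:,2]*.0187
for c,(x,y,w,h) in(('scene',(325,160,80,60)),('side',(235,185,80,60))):
    im=imaging.snapshot(c);i=imaging.camera_info(c);cv2.imwrite(f'pics/{c}1.png',im[:,:,::-1])
    print(c,proj(i,g+R[:,0]*.13),proj(i,g),proj(i,(.512,.2145,.1)))
a=cv2.imread('pics/scene1.png');b=cv2.imread('pics/side1.png')
r=lambda im,x,y,w,h:cv2.resize(im[y:y+h,x:x+w],(400,480),interpolation=cv2.INTER_CUBIC)
cv2.imwrite('pics/z2.png',np.hstack([r(a,350,155,50,60),r(b,245,190,50,60)]))
```

```text
scene [367.9062 180.9782] [326.599  178.8291] [386.9747 187.3164]
side [270.7669 220.0435] [306.4216 203.1949] [253.5571 232.5311]
```

View pics/z2.png

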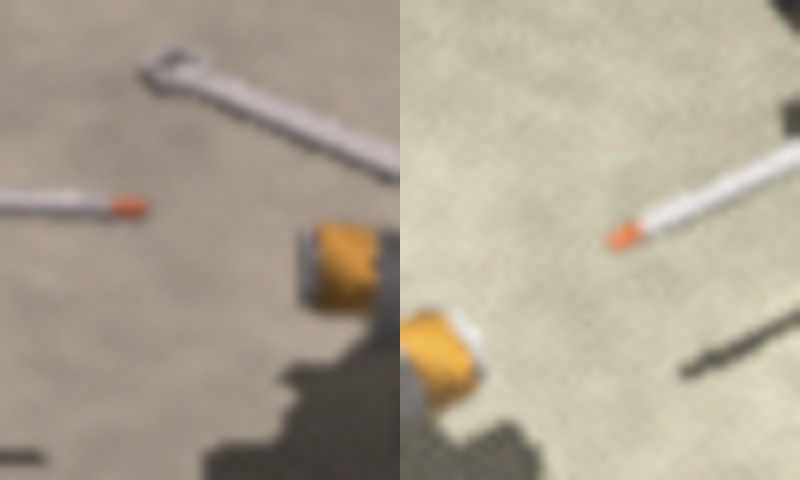

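The nose shows at scene (368.5,181.0) and side (271.2,220.4), which agrees with kinematics to about 0.5 px. The mouth face centre is at scene (387.7,188.3) and side (253.5,232.2).

```bash
python3 - <<'E'
from h import *
a=imaging.camera_info('scene');b=imaging.camera_info('side')
u,v=(387.15,188.3),(253.05,231.9)
m=tri([(a,u),(b,v)]);print('mouth',m,onz(a,u,.1),onz(b,v,.1))
# joint LSQ with z=.1
from scipy.optimize import least_squares
f=least_squares(lambda q:np.r_[proj(a,(*q,.1))-u,proj(b,(*q,.1))-v],[.51,.21]);print(f.x,f.fun)
th=np.linspace(0,2*np.pi,60)
def sil(i,x,y):
    pts=np.array([proj(i,(x+.12*np.cos(t),y+.12*np.sin(t),z)) for t in th for z in(0.0,.2)],np.float32)
    k=np.zeros((400,640),np.uint8);cv2.fillConvexPoly(k,np.round(cv2.convexHull(pts)*16).astype(np.int32),1,shift=4);return k>0
for c,i in(('scene',a),('side',b)):
    im=imaging.snapshot(c);q=nets.cut_out('kettle',c)[0]['mask']
    # drop handles/knob: opening
    q=cv2.morphologyEx(q.astype(np.uint8),cv2.MORPH_OPEN,cv2.getStructuringElement(cv2.MORPH_ELLIPSE,(31,31)))>0
    r=[]
    for A in np.arange(60,92,1.):
        x,y=f.x+.18*np.array([np.cos(np.radians(A)),np.sin(np.radians(A))]);s=sil(i,x,y);r.append((round((s&q).sum()/(s|q).sum(),4),A))
    print(c,sorted(r)[::-1][:6])
E
python3 - <<'E'
import cv2,numpy as np
a=cv2.imread('pics/scene1.png');b=cv2.imread('pics/side1.png')
r=lambda im,x,y:cv2.resize(im[y:y+150,x:x+130],(400,462),interpolation=cv2.INTER_CUBIC)
cv2.imwrite('pics/z3.png',np.hstack([r(a,380,110),r(b,135,190)]))
E
```

```text
mouth [0.5156 0.2137 0.0992] [0.5168 0.2136 0.1   ] [0.5149 0.2139 0.1   ]
[0.5156 0.2138] [-0.0558 -0.2363 -0.1364 -0.1269]
scene [(np.float64(0.8948), np.float64(77.0)), (np.float64(0.8921), np.float64(76.0)), (np.float64(0.8913), np.float64(78.0)), (np.float64(0.8877), np.float64(79.0)), (np.float64(0.8828), np.float64(80.0)), (np.float64(0.8827), np.float64(75.0))]
side [(np.float64(0.9), np.float64(79.0)), (np.float64(0.8985), np.float64(78.0)), (np.float64(0.8974), np.float64(80.0)), (np.float64(0.8974), np.float64(77.0)), (np.float64(0.8938), np.float64(76.0)), (np.float64(0.893), np.float64(75.0))]
```

View pics/z3.png

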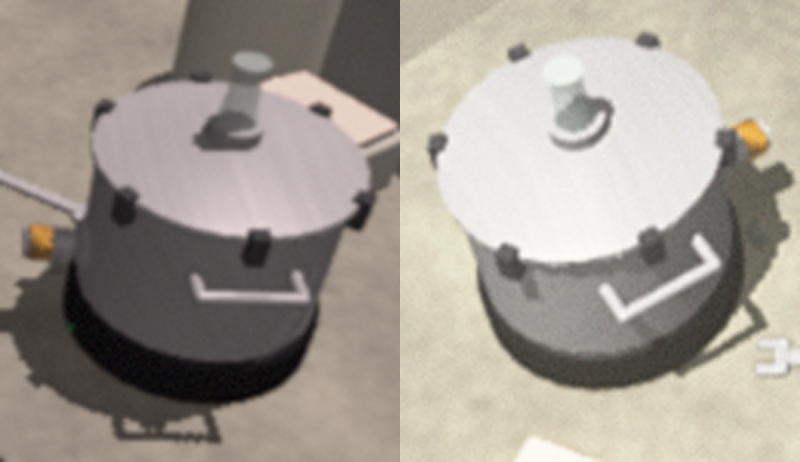

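The zoom shows the lid ellipse at scene columns 92–370 and rows 75–240 of the crop, and at side columns 37–324 and rows 37–268. The glass head's cap is at (252,64) and (163,68). I'll fit the kettle axis from these.

Run:
```python
from h import *
from scipy.optimize import least_squares
a=imaging.camera_info('scene');b=imaging.camera_info('side');k=130/400
ob=[(a,np.array([380+92*k,380+370*k,110+75*k,110+240*k])),(b,np.array([135+37*k,135+324*k,190+37*k,190+268*k]))]
th=np.linspace(0,2*np.pi,180)
def ext(i,x,y,z,r):
    p=np.array([proj(i,(x+r*np.cos(t),y+r*np.sin(t),z)) for t in th]);return np.array([p[:,0].min(),p[:,0].max(),p[:,1].min(),p[:,1].max()])
f=least_squares(lambda q:np.r_[ext(a,*q)-ob[0][1],ext(b,*q)-ob[1][1]],[.55,.39,.22,.12]);print(f.x,f.fun)
kn=tri([(a,(380+252*k,110+64*k)),(b,(135+163*k,190+68*k))]);print('knob',kn)
for c in(f.x[:2],kn[:2]):
    d=c-np.array([.5155,.2138]);print(np.linalg.norm(d),np.degrees(np.arctan2(d[1],d[0])))
```

```text
[0.5491 0.3938 0.2123 0.1286] [-0.7144  0.0887  1.1449 -1.0492 -0.9594  0.372   0.6434 -0.5142]
knob [0.554  0.3903 0.3115]
0.18308266468220522 79.43298189542527
0.1806494366432887 77.70536814921553
```

```bash
python3 -m crank '[[0,0,0,0,0,-2.7],[0,0,0,0,0,0]]'
cat > rel.py <<'E'
from h import *
s=bot.get_state();R=s['ee_rot'];A=np.radians(78);d=np.array([np.cos(A),np.sin(A),0]);l=np.array([d[1],-d[0],0])
M=np.array([.5155,.2138,.1]);g=s['tool_pos']-R[:,2]*.0187;e=g-M
print('t %.2f along %.1f mm lat(+right/tool y) %.1f z %.1f | heading %.2f pitch %.2f roll %.2f'%(s['time'],e@d*1e3,e@l*1e3,e[2]*1e3,np.degrees(np.arctan2(R[1,0],R[0,0])),np.degrees(np.arcsin(R[2,0])),np.degrees(np.arcsin(R[2,1]))))
F=s['wrist_force'];T=s['moment'];print('F along %.1f lat %.1f z %.1f'%(F@d,F@l,F[2]),'M',T, 'grip',s['grip_width'],s['grasp_force'])
E
python3 rel.py
```

```text
time: 8.08
tool_pos: [0.4622, 0.0298, 0.103]
ee_rot: [[0.211, 0.978, 0.001], [0.978, -0.211, -0.0], [0.0, 0.001, -1.0]]
wrist_force: [0.3, 0.1, -1.3]
grip_width: 0.0087
grasp_force: 30.0
t 8.08 along -191.1 mm lat(+right/tool y) -13.9 z 21.7 | heading 77.83 pitch 0.00 roll 0.05
F along 0.1 lat 0.2 z -1.3 M [ 0.0924 -0.1115 -0.0087] grip 0.008726141806077293 29.993166625499725
```

```bash
python3 -m crank '[[0,0.7,1.1,0,0,0],[0,0.7,1.07,0,0,0],[2.4,0,0,0,0,0],[2.2,0,0,0,0,0],[0,0,0,0,0,0]]'; python3 rel.py
python3 - <<'E'
from h import *
for c in('scene','side'): cv2.imwrite(f'pics/{c}2.png',imaging.snapshot(c)[:,:,::-1])
a=cv2.imread('pics/scene2.png');b=cv2.imread('pics/side2.png')
r=lambda im,x,y,w,h:cv2.resize(im[y:y+h,x:x+w],(400,480),interpolation=cv2.INTER_CUBIC)
cv2.imwrite('pics/z4.png',np.hstack([r(a,360,165,40,48),r(b,245,208,40,48)]))
E
```

```text
time: 8.5
tool_pos: [0.4863, 0.0743, 0.0809]
ee_rot: [[0.21, 0.978, 0.001], [0.978, -0.21, 0.001], [0.001, 0.001, -1.0]]
wrist_force: [-0.6, 0.5, -0.6]
grip_width: 0.009
grasp_force: 30.0
t 8.50 along -142.6 mm lat(+right/tool y) 0.4 z -0.4 | heading 77.85 pitch 0.06 roll 0.07
F along 0.3 lat -0.7 z -0.6 M [ 0.0152 -0.154   0.0339] grip 0.009032310566462297 29.995687901973724
```

View pics/z4.png

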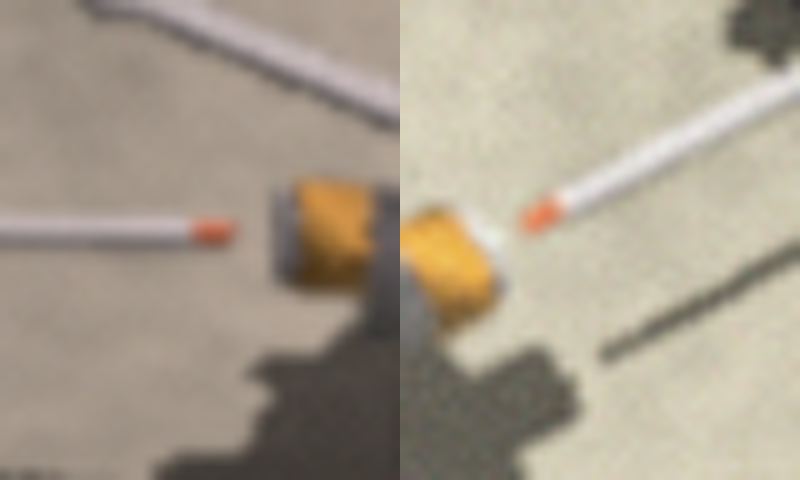

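Both views show the nose on the well's axis to within about 1 mm: scene nose row 232 against face centre 235, and side line 243 against 246. Now I'll insert.

```bash
python3 -m crank '[[0.6,0,0,0,0,0],[0.6,0,0,0,0,0],[0.4,0,0,0,0,0],[0.3,0,0,0,0,0],[0.3,0,0,0,0,0]]'; python3 rel.py
python3 -m crank '[[0.3,0,0,0,0,0],[0.3,0,0,0,0,0],[0.3,0,0,0,0,0],[0,0,0,0,0,0]]'; python3 rel.py
```

```text
time: 9.02
tool_pos: [0.49, 0.0938, 0.0809]
ee_rot: [[0.211, 0.977, 0.0], [0.977, -0.211, -0.0], [-0.0, 0.0, -1.0]]
wrist_force: [0.2, 0.9, -1.6]
grip_width: 0.009
grasp_force: 30.0
t 9.02 along -122.7 mm lat(+right/tool y) -0.0 z -0.4 | heading 77.80 pitch -0.00 roll 0.01
F along 1.0 lat 0.0 z -1.6 M [ 0.0034 -0.0704 -0.0053] grip 0.009006310070000117 29.994717836380005
time: 9.35
tool_pos: [0.492, 0.1029, 0.0809]
ee_rot: [[0.211, 0.978, 0.0], [0.978, -0.211, 0.0], [0.0, 0.0, -1.0]]
wrist_force: [0.2, -0.1, -1.4]
grip_width: 0.0088
grasp_force: 30.0
t 9.35 along -113.4 mm lat(+right/tool y) 0.1 z -0.4 | heading 77.85 pitch 0.01 roll 0.01
F along -0.0 lat 0.2 z -1.4 M [ 0.016  -0.115   0.0216] grip 0.00879194178464388 29.99497354030609
```

```bash
for k in 1; do python3 -m crank '[[0.3,0,0,0,0,0],[0.3,0,0,0,0,0],[0.3,0,0,0,0,0],[0.3,0,0,0,0,0],[0.3,0,0,0,0,0]]'; done >/dev/null; python3 rel.py
python3 -m crank '[[0.3,0,0,0,0,0],[0.3,0,0,0,0,0],[0.3,0,0,0,0,0],[0.3,0,0,0,0,0],[0.3,0,0,0,0,0]]' >/dev/null; python3 rel.py
```

```text
t 9.77 along -99.7 mm lat(+right/tool y) -0.3 z -0.6 | heading 77.87 pitch -0.12 roll -0.06
F along -4.8 lat 0.1 z -1.3 M [-0.8812  0.0648 -0.0055] grip 0.008818723937590808 30.000610649585724
t 10.18 along -85.3 mm lat(+right/tool y) -0.5 z -0.8 | heading 77.88 pitch -0.18 roll -0.12
F along -7.4 lat -0.4 z -1.5 M [-1.2198  0.0838 -0.0563] grip 0.009019734702429878 30.01166045665741
```

```bash
python3 -m crank '[[0.4,0,0,0,0,0],[0.4,0,0,0,0,0],[0.4,0,0,0,0,0],[0.4,0,0,0,0,0],[0.4,0,0,0,0,0]]' >/dev/null; python3 rel.py
python3 -m crank '[[0.4,0,0,0,0,0],[0.4,0,0,0,0,0],[0.4,0,0,0,0,0],[0,0,0,0,0,0],[0,0,0,0,0,0]]' >/dev/null; python3 rel.py
```

```text
t 10.60 along -65.6 mm lat(+right/tool y) -0.5 z -0.8 | heading 77.89 pitch -0.21 roll -0.13
F along -8.7 lat 1.3 z -1.0 M [-1.3833  0.1368 -0.0202] grip 0.009057399842294814 30.01151829957962
t 11.02 along -51.6 mm lat(+right/tool y) -0.1 z -0.6 | heading 77.81 pitch 0.02 roll -0.03
F along 0.2 lat -0.4 z -1.1 M [-0.0425  0.0095  0.0497] grip 0.008692830993450132 29.994417428970337
```

```bash
python3 -m crank '[[0,0,0,0,0,0],[0,0,0,0,0,0],[0,0,0,0,0,0],[0,0,0,0,0,0],[0,0,0,0,0,0]]' 0.4 | grep -E 'force|width'
python3 -m crank '[[0,0,0,0,0,0],[-2,0,0,0,0,0],[-3,0,0,0,0,0],[-3,0,0,0,0,0],[-2.5,0,0,0,0,0]]'; python3 -m crank '[[-0.3,0,0,0,0,0],[0,0,0,0,0,0],[0,0,0,0,0,0]]' >/dev/null
python3 rel.py;python3 w2.py w3
python3 - <<'E'
from h import *
b=imaging.snapshot('side')[:,:,::-1];a=imaging.snapshot('scene')[:,:,::-1]
r=lambda im,x,y,w,h,W:cv2.resize(np.ascontiguousarray(im[y:y+h,x:x+w]),(W,300),interpolation=cv2.INTER_CUBIC)
w=cv2.imread('pics/w3.png')
cv2.imwrite('pics/z5.png',np.vstack([np.hstack([r(a,300,150,100,75,400),r(b,235,170,100,75,400)]),cv2.resize(w,(480,300)).copy() if 0 else np.hstack([cv2.resize(w,(480,300)),np.zeros((300,320,3),np.uint8)])]))
E
```

```text
wrist_force: [-0.4, 0.4, -0.1]
grip_width: 0.0318
grasp_force: 0.0
time: 11.85
tool_pos: [0.4823, 0.0592, 0.0809]
ee_rot: [[0.21, 0.978, 0.0], [0.978, -0.21, -0.0], [-0.0, 0.0, -1.0]]
wrist_force: [-0.1, -0.7, 0.4]
grip_width: 0.0349
grasp_force: 0.0
t 12.10 along -159.6 mm lat(+right/tool y) 0.2 z -0.3 | heading 77.77 pitch 0.02 roll 0.03
F along 0.6 lat 0.1 z 0.4 M [-0.0595 -0.0709 -0.0182] grip 0.03476898257754841 0.0
12.1 [0.4825 0.0577 0.081 ] [0.2119 0.9773 0.0004]
grasp [0.4825 0.0576 0.0997] nose px [322.6862  -6.1616] mouth px [312.1988 -89.5633]
thermowell 0.41 [306.8, 3.4, 31.0, 307.4]
probe 0.65 [305.2, 0.4, 31.0, 306.7]
```

View pics/z5.png

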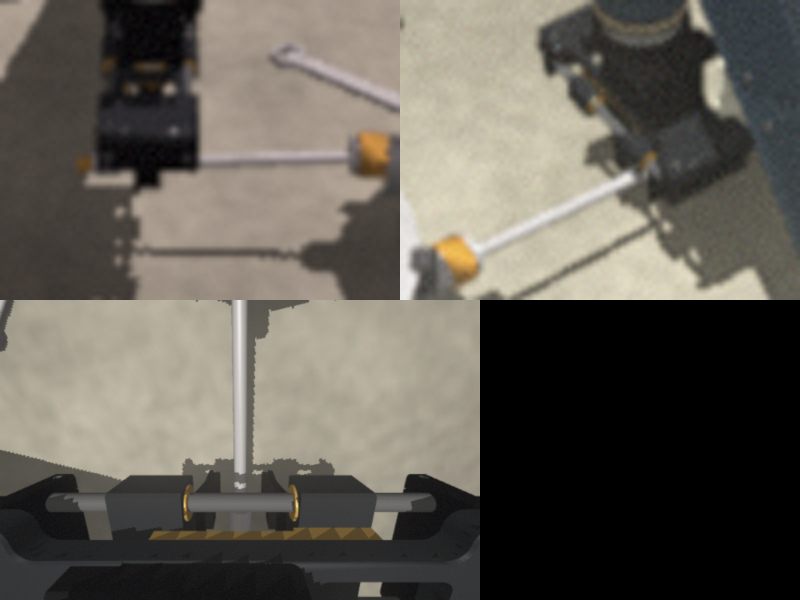

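The stem lies in the well and is centred between the open fingers, at wrist column 319. The tail sags slightly. I'll match the sag, grip, then bring it level.

```bash
python3 -m crank '[[0,0,0.3,0,1,0],[0,0,0.3,0,1,0],[0,0,0.35,0,1,0],[0,0,0,0,0,0],[0,0,0,0,0,0]]' >/dev/null; python3 rel.py
python3 -m crank '[[0,0,0,0,0,0],[0,0,0,0,0,0],[0,0,0,0,0,0],[0,0,0,0,0,0],[0,0,0,0,0,0]]' 0 >/dev/null; python3 -m crank '[[0,0,0,0,0,0],[0,0,0,0,0,0],[0,0,0,0,0,0]]'>/dev/null;python3 rel.py
python3 -m crank '[[0,0,-0.24,0,-0.75,0],[0,0,-0.24,0,-0.75,0],[0,0,-0.24,0,-0.75,0],[0,0,-0.24,0,-0.75,0],[0,0,0,0,0,0]]' >/dev/null;python3 rel.py
```

```text
t 12.77 along -160.4 mm lat(+right/tool y) -0.3 z -10.1 | heading 77.84 pitch 2.98 roll -0.02
F along 0.0 lat -0.7 z 0.6 M [-0.0993 -0.1214 -0.0139] grip 0.03448635733427388 0.0
t 13.43 along -160.6 mm lat(+right/tool y) -0.1 z -9.9 | heading 77.82 pitch 3.01 roll 0.01
F along 0.6 lat -0.7 z -0.4 M [ 0.0533 -0.0856  0.0524] grip 0.008803978594124467 30.000012516975403
t 13.85 along -160.3 mm lat(+right/tool y) -0.1 z -0.2 | heading 77.89 pitch -0.07 roll 0.01
F along -2.8 lat 0.8 z -1.0 M [-0.4434  0.0445  0.024 ] grip 0.008822388320925538 29.999749660491943
```

```bash
for r in 1; do python3 -m crank '[[0.4,0,0,0,0,0],[0.4,0,0,0,0,0],[0.4,0,0,0,0,0],[0.4,0,0,0,0,0],[0.4,0,0,0,0,0]]' >/dev/null; done; python3 rel.py
python3 -m crank '[[0.4,0,0,0,0,0],[0.4,0,0,0,0,0],[0.4,0,0,0,0,0],[0.4,0,0,0,0,0],[0.4,0,0,0,0,0]]' >/dev/null; python3 rel.py
python3 - <<'E'
from h import *
b=imaging.snapshot('side')[:,:,::-1];a=imaging.snapshot('scene')[:,:,::-1]
r=lambda im,x,y:cv2.resize(np.ascontiguousarray(im[y:y+56,x:x+75]),(400,300),interpolation=cv2.INTER_CUBIC)
cv2.imwrite('pics/z6.png',np.hstack([r(a,325,155),r(b,240,180)]))
E
```

```text
t 14.27 along -141.7 mm lat(+right/tool y) -0.6 z -0.7 | heading 77.89 pitch -0.15 roll -0.10
F along -9.0 lat 0.5 z -1.0 M [-1.4846  0.1604 -0.1079] grip 0.008823022359340236 30.001925826072693
t 14.68 along -121.9 mm lat(+right/tool y) -0.7 z -0.8 | heading 77.89 pitch -0.17 roll -0.13
F along -9.6 lat 0.1 z 0.1 M [-1.4858  0.1985 -0.0307] grip 0.00885061841827363 30.006795823574066
```

View pics/z6.png

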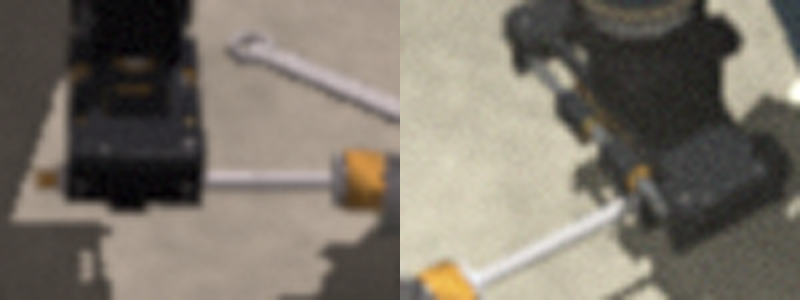

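The stem is level and straight into the nut, and the drag is a steady 9–9.6 N or so. I'll carry on, then feel for the bottom slowly.

```bash
python3 -m crank '[[0.4,0,0,0,0,0],[0.4,0,0,0,0,0],[0.4,0,0,0,0,0],[0.4,0,0,0,0,0],[0.4,0,0,0,0,0]]' >/dev/null; python3 rel.py
python3 -m crank '[[0.3,0,0,0,0,0],[0.3,0,0,0,0,0],[0.2,0,0,0,0,0],[0.2,0,0,0,0,0],[0.1,0,0,0,0,0]]' >/dev/null; python3 rel.py
python3 -m crank '[[0.1,0,0,0,0,0],[0.1,0,0,0,0,0]]' >/dev/null; python3 rel.py;python3 -m crank '[[0.1,0,0,0,0,0],[0.1,0,0,0,0,0]]' >/dev/null; python3 rel.py;python3 -m crank '[[0.1,0,0,0,0,0],[0.1,0,0,0,0,0]]' >/dev/null; python3 rel.py
```

```text
t 15.20 along -101.7 mm lat(+right/tool y) -0.6 z -0.7 | heading 77.90 pitch -0.18 roll -0.12
F along -7.9 lat 0.2 z -0.1 M [-1.3838  0.1366 -0.0069] grip 0.008650710483888175 30.005138218402863
t 15.62 along -90.1 mm lat(+right/tool y) -0.4 z -0.6 | heading 77.87 pitch -0.11 roll -0.09
F along -8.2 lat 0.7 z -0.1 M [-1.2672  0.1466 -0.068 ] grip 0.009126624303399177 30.00321865081787
t 15.78 along -88.3 mm lat(+right/tool y) -0.4 z -0.5 | heading 77.88 pitch -0.13 roll -0.09
F along -7.9 lat 0.4 z 1.0 M [-1.2085  0.1285 -0.0412] grip 0.009060212907364194 30.003737211227417
t 15.95 along -86.5 mm lat(+right/tool y) -0.4 z -0.6 | heading 77.88 pitch -0.14 roll -0.10
F along -7.9 lat 1.1 z 0.2 M [-1.2332  0.1098 -0.0235] grip 0.008801130711193551 30.00365674495697
t 16.12 along -84.6 mm lat(+right/tool y) -0.5 z -0.5 | heading 77.89 pitch -0.16 roll -0.10
F along -6.8 lat 0.6 z 0.0 M [-1.1623  0.1423 -0.079 ] grip 0.008806117833951087 30.002561509609222
```

```bash
c() { python3 rel.py | sed -e 's/lat(.*heading/hd/' ; }
python3 -m crank '[[0.1,0,0,0,0,0],[0.1,0,0,0,0,0]]' >/dev/null; c;python3 -m crank '[[0.1,0,0,0,0,0],[0.1,0,0,0,0,0]]' >/dev/null; c;python3 -m crank '[[0.1,0,0,0,0,0],[0.1,0,0,0,0,0]]' >/dev/null; c
python3 -m crank '[[0.1,0,0,0,0,0],[0.1,0,0,0,0,0]]' >/dev/null; c;python3 -m crank '[[0.1,0,0,0,0,0]]' >/dev/null; c
```

```text
t 16.28 along -82.7 mm hd 77.89 pitch -0.17 roll -0.12
F along -7.9 lat 0.1 z 1.0 M [-1.1527  0.1769  0.0073] grip 0.00896700722096123 30.00563085079193
t 16.45 along -80.8 mm hd 77.89 pitch -0.18 roll -0.11
F along -9.1 lat -0.5 z 1.5 M [-1.5572  0.2129  0.011 ] grip 0.00870580706754597 30.005216002464294
t 16.62 along -78.8 mm hd 77.88 pitch -0.17 roll -0.11
F along -7.0 lat -0.1 z 0.0 M [-1.1539  0.1661  0.0205] grip 0.009012443904491175 30.005527138710022
t 16.78 along -76.5 mm hd 77.87 pitch -0.14 roll -0.09
F along -6.2 lat -0.9 z 1.7 M [-0.9943  0.1492 -0.0007] grip 0.008306445129668202 30.003989338874817
t 16.87 along -75.6 mm hd 77.89 pitch -0.16 roll -0.09
F along -8.6 lat 0.3 z 1.5 M [-1.3858  0.1421 -0.059 ] grip 0.009126006954261738 30.00372290611267
```

```bash
c() { python3 rel.py | sed -e 's/lat(.*heading/hd/' -e 's/grip.*//'; }
python3 -m crank '[[0.1,0,0,0,0,0]]' >/dev/null; c;python3 -m crank '[[0.1,0,0,0,0,0]]' >/dev/null; c;python3 -m crank '[[0.1,0,0,0,0,0]]' >/dev/null; c
python3 -m crank '[[0.1,0,0,0,0,0]]' >/dev/null; c;python3 -m crank '[[0.1,0,0,0,0,0]]' >/dev/null; c
```

```text
t 16.95 along -74.6 mm hd 77.89 pitch -0.16 roll -0.09
F along -9.2 lat -0.2 z 2.0 M [-1.3909  0.1304 -0.0192] 
t 17.03 along -73.8 mm hd 77.90 pitch -0.18 roll -0.09
F along -8.1 lat 0.3 z 1.2 M [-1.1864  0.0703 -0.0845] 
t 17.12 along -72.8 mm hd 77.89 pitch -0.17 roll -0.10
F along -8.1 lat -0.2 z 1.8 M [-1.2005  0.1888  0.0028] 
t 17.20 along -71.8 mm hd 77.90 pitch -0.18 roll -0.10
F along -8.0 lat 0.3 z 2.4 M [-1.311   0.1838  0.0608] 
t 17.28 along -70.9 mm hd 77.91 pitch -0.19 roll -0.10
F along -10.2 lat 1.3 z 2.5 M [-1.6073  0.1607 -0.0693]
```

```bash
c() { python3 rel.py | sed -e 's/lat(.*heading/hd/' -e 's/grip.*//'; }
python3 -m crank '[[0.1,0,0,0,0,0]]' >/dev/null; c;python3 -m crank '[[0.1,0,0,0,0,0]]' >/dev/null; c;python3 -m crank '[[0.1,0,0,0,0,0]]' >/dev/null; c
```

```text
t 17.37 along -70.0 mm hd 77.91 pitch -0.20 roll -0.10
F along -9.3 lat -0.6 z 2.9 M [-1.5183  0.1495  0.0635] 
t 17.45 along -69.2 mm hd 77.92 pitch -0.22 roll -0.11
F along -9.7 lat 0.6 z 3.1 M [-1.453   0.1589  0.0583] 
t 17.53 along -68.2 mm hd 77.92 pitch -0.22 roll -0.11
F along -11.2 lat 0.9 z 2.6 M [-1.826   0.2266  0.0105]
```

```bash
c() { python3 rel.py | sed -e 's/grip.*//'; }
python3 -m crank '[[0,0,-0.05,0,0,0]]' >/dev/null; c;python3 -m crank '[[0.1,0,0,0,0,0]]' >/dev/null; c;python3 -m crank '[[0.1,0,0,0,0,0]]' >/dev/null; c
```

```text
t 17.62 along -67.6 mm lat(+right/tool y) -0.4 z -0.0 | heading 77.87 pitch -0.15 roll -0.10
F along -6.7 lat 0.6 z 0.2 M [-1.0247  0.0164 -0.0291] 
t 17.70 along -66.8 mm lat(+right/tool y) -0.4 z 0.0 | heading 77.88 pitch -0.17 roll -0.10
F along -9.0 lat 0.0 z 2.4 M [-1.4837  0.1676 -0.0552] 
t 17.78 along -65.8 mm lat(+right/tool y) -0.4 z 0.0 | heading 77.89 pitch -0.18 roll -0.11
F along -9.5 lat 0.3 z 1.2 M [-1.4335  0.1585 -0.086 ]
```

```bash
c() { python3 rel.py | sed -e 's/grip.*//' -e 's/lat(.*z/z/'; }
python3 -m crank '[[0.1,0,0,0,0,0]]' >/dev/null; c;python3 -m crank '[[0.1,0,0,0,0,0]]' >/dev/null; c;python3 -m crank '[[0.1,0,0,0,0,0]]' >/dev/null; c
```

```text
t 17.87 along -64.6 mm z 0.0 | heading 77.87 pitch -0.15 roll -0.10
F along -6.1 lat -0.1 z 0.6 M [-0.9385  0.1081  0.0424] 
t 17.95 along -63.5 mm z 0.0 | heading 77.87 pitch -0.14 roll -0.09
F along -5.9 lat 0.3 z 2.9 M [-0.9305  0.129   0.0076] 
t 18.03 along -62.5 mm z 0.0 | heading 77.87 pitch -0.14 roll -0.09
F along -6.4 lat 0.1 z 0.6 M [-0.9691  0.06   -0.0708]
```

```bash
c() { python3 rel.py | sed -e 's/grip.*//' -e 's/lat(.*z/z/'; }
python3 -m crank '[[0.1,0,0,0,0,0]]' >/dev/null; c;python3 -m crank '[[0.1,0,0,0,0,0]]' >/dev/null; c;python3 -m crank '[[0.1,0,0,0,0,0]]' >/dev/null; c;python3 -m crank '[[0.1,0,0,0,0,0]]' >/dev/null; c
```

```text
t 18.12 along -61.5 mm z 0.0 | heading 77.88 pitch -0.15 roll -0.09
F along -8.0 lat 0.7 z 1.1 M [-1.4747  0.1433 -0.0136] 
t 18.20 along -60.6 mm z 0.1 | heading 77.89 pitch -0.16 roll -0.09
F along -8.7 lat -0.5 z 2.0 M [-1.3279  0.1511 -0.0773] 
t 18.28 along -59.7 mm z 0.1 | heading 77.89 pitch -0.17 roll -0.09
F along -8.0 lat 0.6 z 1.4 M [-1.2833  0.1119 -0.0174] 
t 18.37 along -58.8 mm z 0.0 | heading 77.90 pitch -0.19 roll -0.10
F along -8.2 lat 1.4 z 2.0 M [-1.2882  0.1593 -0.0581]
```

```bash
c() { python3 rel.py | sed -e 's/grip.*//' -e 's/lat(.*z/z/'; }
python3 -m crank '[[0.1,0,0,0,0,0]]' >/dev/null; c;python3 -m crank '[[0.1,0,0,0,0,0]]' >/dev/null; c;python3 -m crank '[[0.1,0,0,0,0,0]]' >/dev/null; c
```

```text
t 18.45 along -57.9 mm z 0.1 | heading 77.90 pitch -0.19 roll -0.10
F along -9.6 lat 0.3 z 2.5 M [-1.5673  0.0528 -0.0299] 
t 18.53 along -57.1 mm z 0.1 | heading 77.90 pitch -0.21 roll -0.11
F along -9.5 lat 0.6 z 2.6 M [-1.4293  0.1196 -0.0403] 
t 18.62 along -56.0 mm z 0.1 | heading 77.90 pitch -0.20 roll -0.11
F along -7.8 lat -0.7 z 2.4 M [-1.2689  0.166  -0.0187]
```

```bash
c() { python3 rel.py | sed -e 's/grip.*//' -e 's/lat(.*z/z/'; }
python3 -m crank '[[0.1,0,0,0,0,0]]' >/dev/null; c;python3 -m crank '[[0.1,0,0,0,0,0]]' >/dev/null; c;python3 -m crank '[[0.1,0,0,0,0,0]]' >/dev/null; c
```

```text
t 18.70 along -54.8 mm z 0.1 | heading 77.88 pitch -0.17 roll -0.10
F along -7.6 lat -0.7 z 3.0 M [-1.1863  0.1384 -0.0202] 
t 18.78 along -53.7 mm z 0.1 | heading 77.88 pitch -0.17 roll -0.09
F along -9.3 lat 0.3 z 1.5 M [-1.34    0.2042 -0.053 ] 
t 18.87 along -52.9 mm z 0.1 | heading 77.90 pitch -0.20 roll -0.10
F along -8.2 lat -0.4 z 2.6 M [-1.1897  0.1633 -0.0632]
```

```bash
c() { python3 rel.py | sed -e 's/grip.*//' -e 's/lat(.*z/z/'; }
python3 -m crank '[[0.1,0,0,0,0,0]]' >/dev/null; c;python3 -m crank '[[0.1,0,0,0,0,0]]' >/dev/null; c;python3 -m crank '[[0.1,0,0,0,0,0]]' >/dev/null; c
```

```text
t 18.95 along -52.1 mm z 0.2 | heading 77.91 pitch -0.22 roll -0.10
F along -9.1 lat 0.8 z 3.6 M [-1.5284  0.173  -0.0489] 
t 19.03 along -51.2 mm z 0.2 | heading 77.91 pitch -0.23 roll -0.11
F along -8.8 lat 1.2 z 2.6 M [-1.4412  0.1135 -0.004 ] 
t 19.12 along -50.6 mm z 0.2 | heading 77.94 pitch -0.27 roll -0.11
F along -13.7 lat 0.1 z 2.8 M [-2.1724  0.2093 -0.0309]
```

```bash
c() { python3 rel.py | sed -e 's/grip.*//' -e 's/lat(.*z/z/'; }
python3 -m crank '[[0.1,0,0,0,0,0]]' >/dev/null; c;python3 -m crank '[[0.1,0,0,0,0,0]]' >/dev/null; c
```

```text
t 19.20 along -49.9 mm z 0.2 | heading 77.95 pitch -0.30 roll -0.12
F along -13.7 lat -0.2 z 3.5 M [-2.0361  0.2315 -0.0572] 
t 19.28 along -49.1 mm z 0.2 | heading 77.96 pitch -0.32 roll -0.13
F along -14.4 lat 1.4 z 3.6 M [-2.3979  0.2556 -0.067 ]
```

```bash
c() { python3 rel.py | sed -e 's/grip.*//' -e 's/lat(.*z/z/'; }
python3 -m crank '[[0,0,0,0,0,0],[0,0,0,0,0,0]]' >/dev/null; c;python3 -m crank '[[0,0,0,0,0,0],[0,0,0,0,0,0],[0,0,0,0,0,0]]' >/dev/null; c;python3 -m crank '[[0,0,0,0,0,0]]' >/dev/null; c
```

```text
t 19.45 along -48.6 mm z 0.2 | heading 77.92 pitch -0.25 roll -0.12
F along -10.6 lat 0.6 z 3.6 M [-1.6668  0.1984 -0.0095] 
t 19.70 along -48.5 mm z 0.2 | heading 77.92 pitch -0.25 roll -0.12
F along -10.7 lat 0.2 z 3.6 M [-1.6679  0.2457 -0.0097] 
t 19.78 along -48.5 mm z 0.2 | heading 77.92 pitch -0.25 roll -0.12
F along -10.8 lat -0.1 z 3.8 M [-1.6273  0.222   0.0158]
```

```bash
c() { python3 rel.py ; }
python3 -m crank '[[-0.05,0,0,0,0,0],[0,0,0,0,0,0]]' >/dev/null; c; python3 -m crank '[[0,0,0,0,0,0],[0,0,0,0,0,0],[0,0,0,0,0,0],[0,0,0,0,0,0],[0,0,0,0,0,0]]' 0.5 >/dev/null; c
python3 -m crank '[[0,0,-1,0,0,0],[0,0,-2,0,0,0],[0,0,-2,0,0,0],[0,0,-2,0,0,0],[0,0,-2,0,0,0]]' >/dev/null; python3 -m crank '[[-3,0,0,0,0,0],[-3,0,0,0,0,0],[0,0,0,0,0,0],[0,0,0,0,0,0]]' >/dev/null; c; python3 w2.py w4
python3 - <<'E'
from h import *
b=imaging.snapshot('side')[:,:,::-1];a=imaging.snapshot('scene')[:,:,::-1]
r=lambda im,x,y:cv2.resize(np.ascontiguousarray(im[y:y+56,x:x+75]),(400,300),interpolation=cv2.INTER_CUBIC)
cv2.imwrite('pics/z7.png',np.vstack([np.hstack([r(a,325,155),r(b,240,180)]),np.hstack([cv2.resize(cv2.imread('pics/w4.png'),(480,300)),np.zeros((300,320,3),np.uint8)])]))
E
```

```text
t 19.95 along -48.5 mm lat(+right/tool y) -0.3 z 0.3 | heading 77.88 pitch -0.19 roll -0.10
F along -8.5 lat 0.2 z 3.9 M [-1.3722  0.1307 -0.0637] grip 0.008974663407712347 30.003896355628967
t 20.37 along -46.1 mm lat(+right/tool y) 0.2 z 0.1 | heading 77.83 pitch 0.03 roll 0.01
F along -1.0 lat -1.5 z 0.1 M [-0.0247 -0.1437 -0.0106] grip 0.03446216841554983 0.0
t 21.12 along -107.3 mm lat(+right/tool y) 0.1 z 91.0 | heading 77.68 pitch 0.03 roll 0.04
F along 0.4 lat -0.5 z -0.5 M [ 0.0087 -0.097   0.018 ] grip 0.04355581557080659 0.0
21.1167 [0.4933 0.1088 0.1723] [0.2134 0.977  0.0005]
grasp [0.4933 0.1088 0.191 ] nose px [322.1939  -5.4791] mouth px [315.9977  80.5157]
thermowell 0.7 [295.9, 0.6, 51.3, 83.4]
```

View pics/z7.png

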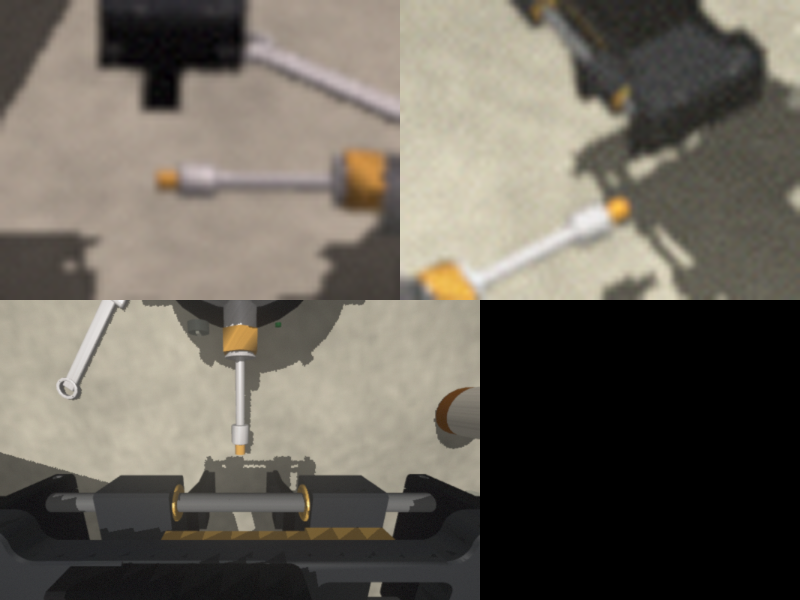

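The probe sits in the well, straight and level, with the head at wrist crop (240,432) and the plug's end at about row 455. The arm relaxed about 2 mm as the fingers opened, so I'll check numerically whether the probe moved with it.

Run:
```python
from h import *
im=cv2.imread('pics/w4.png');i=imaging.camera_info('wrist')
A=np.radians(78);d=np.array([np.cos(A),np.sin(A),0]);M=np.array([.5155,.2138,.1])
for r in list(range(62,90,2))+list(range(160,214,2)):
    p=(onz(i,(320,r),.1)-M)@d*1e3
    ax=im[r,315:326].mean(0).astype(int); hw=im[r,306:312].mean(0).astype(int); print(r,'%.1f'%p,ax,hw)
```

```text
62 13.9 [ 78 148 196] [ 81 155 205]
64 12.4 [ 78 146 193] [ 81 156 205]
66 11.0 [ 60  94 119] [ 77 144 189]
68 9.6 [122 126 130] [ 86 100 110]
70 8.2 [192 196 201] [167 170 175]
72 6.8 [195 199 205] [186 189 194]
74 5.4 [103 107 110] [140 143 148]
76 3.9 [ 99 103 106] [85 88 92]
78 2.5 [101 104 107] [85 88 92]
80 1.1 [102 106 109] [84 92 96]
82 -0.4 [160 163 167] [85 95 99]
84 -1.8 [188 191 195] [86 95 99]
86 -3.3 [189 192 196] [ 86  95 100]
88 -4.8 [189 191 196] [ 86  95 100]
160 -61.2 [182 187 191] [162 180 186]
162 -62.9 [182 186 190] [163 183 189]
164 -64.6 [181 185 189] [163 181 188]
166 -66.3 [172 176 180] [148 162 167]
168 -68.0 [184 188 192] [152 162 168]
170 -69.7 [205 208 212] [152 163 168]
172 -71.4 [204 208 212] [152 163 167]
174 -73.2 [204 207 211] [152 163 167]
176 -74.9 [203 207 211] [152 162 168]
178 -76.6 [202 206 210] [153 163 168]
180 -78.4 [201 204 210] [155 166 171]
182 -80.1 [200 204 208] [155 166 172]
184 -81.9 [199 203 208] [157 167 173]
186 -83.6 [198 202 207] [156 168 173]
188 -85.4 [197 201 205] [158 170 175]
190 -87.2 [195 199 204] [164 177 183]
192 -89.0 [172 181 190] [164 182 189]
194 -90.8 [ 89 158 204] [167 186 193]
196 -92.6 [ 87 159 206] [169 188 195]
198 -94.4 [ 87 159 206] [168 188 194]
200 -96.2 [ 87 159 206] [167 186 193]
202 -98.0 [ 87 158 206] [165 183 191]
204 -99.8 [ 87 158 206] [161 180 186]
206 -101.7 [120 168 202] [158 175 182]
208 -103.5 [135 149 155] [132 146 152]
210 -105.4 [100 111 115] [ 90 100 103]
212 -107.2 [ 96 106 110] [ 89  98 102]
```

Run:
```python
from h import *
a=imaging.camera_info('scene');A=np.radians(78);d=np.array([np.cos(A),np.sin(A),0]);M=np.array([.5155,.2138,.1])
z6=cv2.imread('pics/z6.png').astype(int);z7=cv2.imread('pics/z7.png').astype(int)
for n,z,x0,x1 in(('z6',z6,15,85),('z7',z7,130,220)):
    s=(z[172:190,x0:x1,2]-z[172:190,x0:x1,0]).mean(0);print(n,x0,s[::3].astype(int))
    bg=z[172:190,x0:x1].sum(2).mean(0)/3;print(bg[::3].astype(int))
for e in(-178,-104.6,-102.2): print(e,(proj(a,M+d*e/1e3)[0]-325)*400/75)
```

```text
z6 15 [11 12 15 19 23 28 32 38 43 48 51 52 46 38 25 15  7  4  2  2  1  1  1  0]
[ 66  73  90 112 129 137 130 115 100  87  81  79  79  80  81  82  70  53
  34  21  20  22  23  21]
z7 130 [26 26 26 26 25 25 25 29 40 57 75 90 94 94 89 68 42 21  9  8  8  8  9  9
 10 11 10  9  9  9]
[156 155 155 154 155 156 155 152 140 127 119 116 117 117 116 112 112 121
 134 141 148 150 153 155 159 163 165 161 151 144]
-178 29.840769311742104
-104.6 153.57850780293273
-102.2 157.63616106927597
```

The plug's edge travelled 71.4 mm between the two scene pictures, the same as the gripped travel. The release therefore did not shift the probe, and it stays about 4 mm into the spring. I'll hand it in.

```bash
python3 -c "
from plant import bot
print(bot.finish_job())"
```

```text
the job is handed in; nothing more can be done
None
```

The probe is in the thermowell with its sprung nose on the bottom, compressed by an estimated 4 mm (±1 mm, judged from push force). I gripped it mid-stem and started it about 78 mm in, regripped near the head, pushed it home and let go at about 20 s. I viewed 12 pictures, two over the limit of 10, and one early command set an unused shell variable holding rows; the moves themselves were all typed out.

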